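# Clear, load and shut the rotor tester, then hold its test lever

## Robot

A 7-joint arm with a two-finger parallel gripper is mounted at the origin on a cart in front of the work surface, level with it; the furniture and walls round the work are solid. World frame = base frame: x ahead of the robot, y to its left, z up, the work surface at z = 0. Lengths are in m, angles in rad, forces in N, time in s.
With the tool pointing down it reaches from about 0.425 to 0.975 m from the base axis. Payload 16.7 kg.
Tool frame: the origin (TCP) lies between the finger pads; the fingertips stand 8 mm ahead of it and the grasp point (between the pads) lies 11 mm behind it; z points along the fingers, y is the line along which they close (so a half turn about z gives the same grasp; the last joint's range is limited). The gripper opens to 85 mm and grips with 20 to 120 N. Pads are 22 mm wide; open, the fingers measure 114 mm over their backs; the gripper's body (76 mm by 85 mm) begins 54 mm behind the grasp point. The pads swing forward as they close: fully open they stand 13 mm farther back than shut.
Start: joints at [1.073, 0.426, 0.074, 1.606, -0.034, 1.111, -0.067], TCP at [0.231, -0.634, 0.239] pointing down, gripper open.
Joint ranges: [-2.85, 2.85], [-0.5, 2.14], [-1.23, 1.37], [0.21, 2.46], [-1.02, 4.16], [0.16, 2.05], [-2.73, 2.73]. Speed limits (rad/s): [1.89, 1.89, 2.39, 2.39, 3.01, 3.01, 3.01].

## Interface

Orientations are given as a rotation vector (axis times angle).
In Python, from station import manip gives the robot as it stands.
- The arm moves only by the shell command python3 -m creep 'ROWS' [FORCE]. ROWS is JSON, a list of rows, each an object of numbers: "dx", "dy", "dz": the shift along the tool's x, y, z in cm; "wx", "wy", "wz": the turn, a rotation vector about the tool's x, y, z in rad; "claw": the opening, from 0 (shut) to 1 (fully open). A call has 1 to 10 rows; each row shifts and turns the commanded pose from where the row before left it, along the tool's axes as they then stand; what a row does not reach is not made up. A row lasts 1/10 s, in which the tool goes at most 50 mm and 8.59 degrees, less where a joint would pass 70% of its speed; a pose out of reach is approached as far as the arm can. A call is refused whole if a number of a shift passes 5 or a number of a turn 0.15, either way. A call with a gripper value outside its range is refused whole. The fingers move at their own pace and stop on an object; FORCE is the grip in N (left out, the last holds). Time passes only in rows, so rows that do not move let the fingers close. It gives the time, the measured TCP pose, the force, the opening and the grip force at its end, in the units of the state.
- manip.observe(): the state, without advancing time (a new reading comes with each control period).
- manip.read_camera(name): name is "scene" or "top"; returns (picture, depth): 420x560x3 uint8, red, green, blue; 420x560 float32, m along the optical axis (not along the pixel's ray), 0 where there is no reading.
- manip.calibration(name): a dict with "intrinsics" (3x3 intrinsics, pixels), "dist" ([k1, k2, p1, p2, k3] as OpenCV has them; the pictures are not rectified), "R" (3x3) and "t" (3): a world point X has camera coordinates R X + t. Camera axes: x right, y down, z forward; pixel columns grow to the right and rows downward; lengths in m; the calibration is good to about 2 mm. A picture is of the moment at which its call begins. calibration takes no time and is no camera call.
- manip.job_done(): hands the job in; it is judged then, once.
Trained networks look in the newest picture that a camera, given by its name, has taken for a name from the list of things; names that differ only in an ending like _2 or _b are one class to them, and where a whole thing is asked for, a point or a joint stands for the part that bears it (a point fixed in the world has none). Each returns a list of dicts, best first, with "p" (0 to 1); they miss things now and then, are a little off and sometimes report something else, mostly with a low value. They report only what shows in the picture. A call takes as long as a camera call.
- manip.cut_out(camera, label): "mask" (420x560 bool, what is visible of it).
- manip.tip_of(camera, label): "point" ([x, y, z] in m, in world coordinates, good to about 4 mm: a listed point, or the origin of a listed thing).
The state is a dict: "clock": time; "qpos": joint angles; "joint_velocities": joint speeds; "effort": joint torques, N m; "position": TCP position; "tcp_rot": TCP orientation; "force": force on the tool from outside, world axes, zero at the start; "ft_torque": the same for the moment, N m; "grip_width": opening from 0.0 (shut) to 1.0 (fully open); "grip_force": force on a finger pad.
Only numpy, scipy, OpenCV 4.12 (cv2) and the standard library are available. Lean on these libraries where they do the work, as an engineer would, in place of code of your own. Each camera call takes 0.05 s, during which the arm holds its last target. There are 200 camera calls.

## Task

Test the rotor: take the plug gauge that was left in the tester's cradle and put it in the grey tray, lay the rotor gently in the cradle, along its groove, so that nothing stands above the rim, and shut the clear lid fully. Only then tilt the spring-centred lever all the way towards the green lamp (never towards the red one), hold it there for a good second and let it spring back upright. Leave the rotor in the shut tester and do not disturb the other things on the bench.

Things in the scene. Friction and masses are not known exactly. Their poses are not given: they have to be found in the camera images.
- rotor_mid (a point): wound rotor (dark core, pink commutator, grey shaft), 85 long, 160 g, lying on the bench, 15 above which the point lies: on the axis, mid-core; own y = rotor axis (shaft ends 44 mm to -y, 40 to +y). Core 30.5 across, 28 long: grasp it here, across the axis. Shaft 7 across. It can roll: own x and z may turn about y
- gauge_mid (a point): the plug gauge (dark knurled grip with bright plugs at the ends), 86 long, 16 wide, 15 high, 90 g, lying at the start in the groove of the tester's cradle, along it. The point is its centre, 7.5 above its underside; own y axis = its length. Grasp it across the knurled middle, 16 wide
- grey_tray: light grey open tray, loose, 84 (own x) x 174 (own y) x 46 high; walls 3, floor 2 thick; inside 78 x 168. Origin: centre of its underside
- tester: grey insulation tester, fixed: open box 124 (own x) x 134 (own y), rim 50 above the bench, walls 6, well 112 x 122 inside. Origin: centre of its underside. Its lid is hinged at the own +x side, away from the robot, axis along own y; the orange cradle lies in the well
- cradle_mid (a point): middle of the tester's orange cradle, on the inner floor of the well, 8 above the bench; axes as the tester's. Two rails along own x, 100 long, 6 wide, 5 high, inner faces at y = -11 and +11 mm, form a groove. A rotor lying in it, along own x, has its axis 23.5 and its top 39 above the bench, below the lid
- lid (a joint): angle of the tester's clear lid: 0 = fully shut, positive = open, stops at 1.9 rad; starts open, leaning slightly back past upright. Stiff hinge: stays wherever it is left and must be pushed all the way down (about 2 N at the edge)
- lid_hinge (a point): point on the lid's hinge axis at the middle, 53 above the bench; the axis is the tester's own y
- lid_edge (a point): middle of the free edge of the lid panel, half-way through its thickness of 5; 124 from the hinge axis; a black tab 36 wide, 6 thick stands out another 16 beyond it
- lever_pivot (a point): pivot of the test lever, on the fixed grey lever pod: 90 (own x) x 124 (own y), top 46 above the bench, pivot 50 above the bench. The point's x axis is the hinge axis; the lever tilts to own +y or -y
- lever_knob (a point): centre of the lever's black knob (24 across, 39 high, its top 89 above the pivot), 70 from the pivot; upright at rest, so 120 above the bench; steel stem 10 across below it
- lever (a joint): tilt of the lever: 0 = upright and centred, positive towards the pod's own +y, stops at +0.55 and -0.55 rad. A spring (0.8 N m per rad, about 6 N at the knob for the full tilt) returns it to 0 when let go
- lamp_green: round green lamp, 18 across, 4 high, set in the pod's top 40 to one side of the lever (own +y or -y of the pod, varies). Origin: its underside centre
- lamp_red: round red lamp, same size, 40 to the other side of the lever
- stator_front: cream potted coil with black shaft, 66 x 75 x 99 high, bystander (front); origin at the centre of its underside
- stator_back: cream potted coil with black shaft, 66 x 75 x 99 high, bystander (back); origin at the centre of its underside
- oil: white bottle with red spout, 32 across, 124 high, bystander; origin at the centre of its underside
- carton: brown carton, 55 x 76 x 40 high, bystander; origin at the centre of its underside
- flux: round tin with yellow cap, 58 across, 27 high, bystander; origin at the centre of its underside
- pliers: red-handled pliers lying flat, 60 x 139 x 14 high, bystander; origin at the centre of its underside
- screwdriver: red screwdriver lying flat, 183 long, 25 high, bystander; origin at the centre of its underside
- spool: solder spool standing on end, 61 across, 50 high, bystander; origin at the centre of its underside

How it is judged:
By the outcome, as a careful person would: the job done as asked, in the order asked, and still so for the second after the job is handed in, with the robot touching nothing.
It also fails if it takes over 72 s, if anything falls off the work surface, if the arm or the gripper's body presses on something with over 40 N, if the wrist force passes 120 N, or if a joint passes its speed limit or range.

## Working session

There is one attempt and no reset: what is moved stays moved. The work goes in short steps, Python scripts to look and compute and a shell command to move; the robot and the scene stay as the last step left them, time stands still between calls to the robot, and variables do not carry over. Pictures are saved under pics/ and viewed, at most 10 in all, crops included, and the job is handed in when it is done.

```bash
mkdir -p pics
cat > h.py <<'E'
from station import manip
import numpy as np, cv2
from scipy.spatial.transform import Rotation as Rn
def cloud(cam, mask, depth):
    c=manip.calibration(cam); K=np.array(c['intrinsics']); d=np.array(c['dist'],float)
    m=mask&(depth>0); v,u=np.nonzero(m)
    p=cv2.undistortPoints(np.stack([u,v],1).astype(float)[:,None],K,d)[:,0]
    z=depth[v,u]; X=np.c_[p*z[:,None],z]
    return (X-np.array(c['t']))@np.array(c['R'])
def st():
    s=manip.observe(); R=Rn.from_rotvec(s['tcp_rot']).as_matrix()
    print('t',round(s['clock'],2),'p',np.round(s['position'],4),'xax',R[:,0].round(3),'yax',R[:,1].round(3),'z',R[:,2].round(3),'F',np.round(s['force'],1),'g',round(s['grip_width'],3),round(s['grip_force'],1))
    return s,R
E
python3 - <<'E'
from h import *
st()
for cam in ['scene','top']:
    im,d=manip.read_camera(cam); cv2.imwrite(f'pics/{cam}0.png',im[:,:,::-1])
    np.save(f'{cam}_d.npy',d)
    for n in ['rotor_mid','gauge_mid','grey_tray','tester','cradle_mid','lid_edge','lid_hinge','lever_pivot','lever_knob','lamp_green','lamp_red']:
        r=manip.tip_of(cam,n); print(cam,n,[(np.round(q['point'],3).tolist(),round(q['p'],2)) for q in r[:2]])
E
```

```text
t 0.0 p [ 0.2306 -0.634   0.2386] xax [ 0.94   0.342 -0.   ] yax [ 0.342 -0.94  -0.001] z [-0.     0.001 -1.   ] F [ 0.4 -0.2 -0.3] g 0.997 0.0
scene rotor_mid [([0.545, -0.246, 0.014], 0.46)]
scene gauge_mid []
scene grey_tray [([0.442, 0.277, 0.001], 0.88), ([0.67, -0.066, -0.002], 0.34)]
scene tester [([0.496, 0.028, 0.003], 0.55)]
scene cradle_mid [([0.5, 0.032, 0.009], 0.76), ([0.479, -0.414, 0.121], 0.41)]
scene lid_edge [([0.484, -0.414, 0.118], 0.47)]
scene lid_hinge [([0.68, -0.279, 0.002], 0.16)]
scene lever_pivot [([0.48, -0.412, 0.052], 0.91)]
scene lever_knob [([0.476, -0.414, 0.118], 0.68), ([0.649, -0.441, -0.002], 0.54)]
scene lamp_green [([0.478, -0.37, 0.048], 0.53)]
scene lamp_red [([0.487, -0.452, 0.048], 0.5)]
top rotor_mid [([0.542, -0.244, 0.013], 0.59)]
top gauge_mid [([0.5, 0.03, 0.018], 0.68)]
top grey_tray [([0.439, 0.278, -0.005], 0.66)]
top tester [([0.497, 0.03, -0.001], 0.73)]
top cradle_mid [([0.499, 0.03, 0.013], 0.8), ([0.668, -0.067, -0.001], 0.53)]
top lid_edge [([0.571, 0.05, 0.178], 0.62)]
top lid_hinge [([0.363, -0.344, -0.003], 0.34)]
top lever_pivot [([0.486, -0.418, 0.046], 0.9), ([0.478, -0.377, 0.047], 0.19)]
top lever_knob [([0.479, -0.415, 0.123], 0.48), ([0.544, -0.245, 0.013], 0.44)]
top lamp_green [([0.478, -0.375, 0.049], 0.6), ([0.501, 0.03, -0.002], 0.32)]
top lamp_red [([0.486, -0.452, 0.049], 0.6), ([0.501, 0.027, -0.003], 0.29)]
```

```bash
python3 -c "
import cv2
print(cv2.imread('pics/top0.png').shape)"
```

```text
(420, 560, 3)
```

View pics/top0.png

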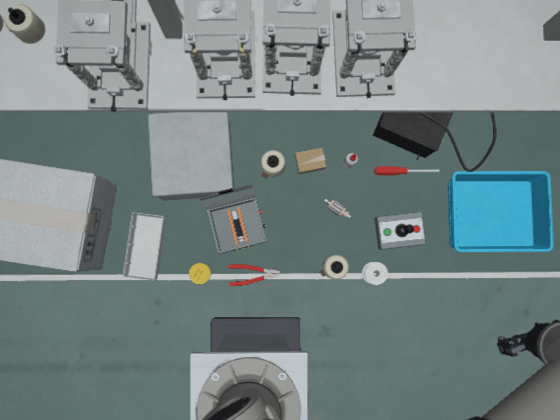

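View pics/scene0.png

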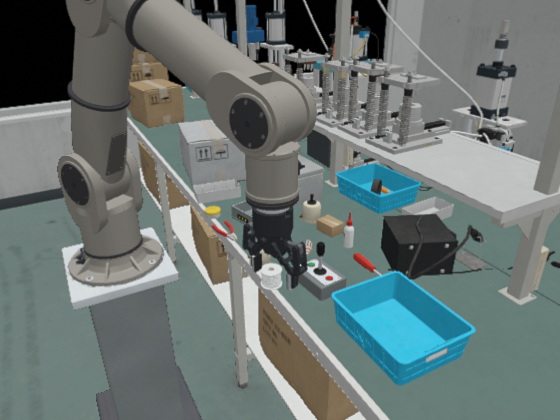

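The top view shows the tester at px (237,226) with the gauge in its cradle, the rotor at (337,208) and the tray at (144,245). The lever pod is at (401,230), with green on the left (+y) and red on the right. Next I need the yaws.

Run:
```python
from h import *
im,d=manip.read_camera('top'); 
cv2.imwrite('pics/crop1.png',cv2.resize(im[120:300,110:450,::-1],None,fx=2.35,fy=2.35,interpolation=cv2.INTER_CUBIC))
for n,(a,b) in dict(rotor_mid=(.003,.05),gauge_mid=(.005,.05),grey_tray=(.04,.055),tester=(.044,.054),lever_pivot=(.04,.05),pliers=(.003,.05),flux=(.01,.06),stator_front=(.01,.2),spool=(.01,.1),stator_back=(.01,.2),carton=(.01,.1),oil=(.0,.2)).items():
    r=manip.cut_out('top',n)
    if not r: print(n,'none'); continue
    X=cloud('top',r[0]['mask'],d); 
    if n=='tester': np.save('tester.npy',X)
    X=X[(X[:,2]>a)&(X[:,2]<b)]
    if len(X)<5: print(n,len(X)); continue
    (c,s,ang)=cv2.minAreaRect((X[:,:2]*1000).astype(np.float32))
    w=np.linalg.svd(X[:,:2]-X[:,:2].mean(0),full_matrices=False)[2][0]
    print(n,round(r[0]['p'],2),len(X),'rect',np.round(c,0),np.round(s,0),round(ang,1),'mean',X.mean(0).round(3),'pca',round(np.degrees(np.arctan2(w[1],w[0])),1),'zmax',X[:,2].max().round(3))
# big grey box region
m=np.zeros(d.shape,bool); m[110:200,150:255]=True
X=cloud('top',m,d); X=X[(X[:,2]>.07)]; print('box',X.min(0).round(3),X.max(0).round(3), np.percentile(X[:,2],[10,50,90]).round(3))
for n in ['lid_edge']:
    r=manip.cut_out('top',n); 
    for q in r[:1]:
        X=cloud('top',q['mask'],d); print('lid',len(X),X.min(0).round(3),X.max(0).round(3))
```

```text
rotor_mid 0.61 189 rect [ 544. -245.] [72. 29.] 68.0 mean [ 0.544 -0.244  0.025] pca -124.7 zmax 0.034
gauge_mid 0.65 369 rect [364. -14.] [135.  55.] 89.7 mean [ 0.367 -0.012  0.012] pca -92.6 zmax 0.023
grey_tray 0.58 191 rect [441. 282.] [ 86. 174.] 82.6 mean [0.441 0.284 0.045] pca 172.5 zmax 0.054
tester 0.77 325 rect [497.  32.] [123. 134.] 14.4 mean [0.497 0.033 0.049] pca 83.3 zmax 0.054
lever_pivot 0.59 1061 rect [ 480. -414.] [ 89. 124.] 5.5 mean [ 0.48  -0.412  0.045] pca 94.3 zmax 0.05
pliers 0.68 408 rect [362. -13.] [136.  58.] 89.7 mean [ 0.365 -0.009  0.012] pca -87.9 zmax 0.023
flux 0.54 364 rect [367. 133.] [56. 57.] 89.3 mean [0.367 0.133 0.026] pca -58.5 zmax 0.036
stator_front 0.56 523 rect [ 384. -232.] [65. 64.] 76.7 mean [ 0.383 -0.229  0.062] pca -66.9 zmax 0.103
spool 0.79 388 rect [ 366. -341.] [57. 59.] 39.9 mean [ 0.366 -0.342  0.048] pca -87.6 zmax 0.059
stator_back 0.8 519 rect [666. -67.] [64. 62.] 1.5 mean [ 0.662 -0.066  0.062] pca 167.9 zmax 0.104
carton 0.56 588 rect [ 675. -170.] [55. 76.] 10.3 mean [ 0.673 -0.169  0.038] pca 98.1 zmax 0.049
oil 0.49 168 rect [ 671. -283.] [40. 31.] 74.6 mean [ 0.669 -0.276  0.061] pca 58.9 zmax 0.124
box [ 0.553 -0.024  0.07 ] [0.785 0.248 0.309] [0.13  0.134 0.139]
lid 669 [ 0.541 -0.016  0.052] [0.585 0.112 0.198]
```

View pics/crop1.png

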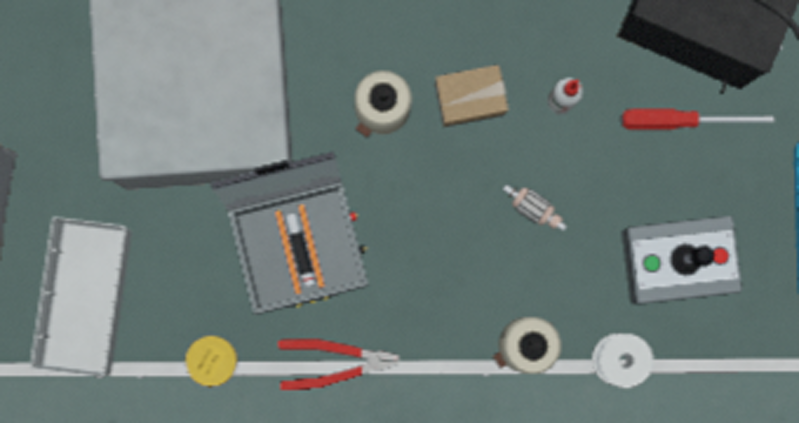

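```bash
cat >> h.py <<'E'
def plan(x,y,z,yaw_y=None):
    """yaw_y: desired angle (deg) of tool y axis in world; prints wz then shift in tool axes after the turn"""
    s,R=st(); w=0
    if yaw_y is not None:
        a=np.degrees(np.arctan2(R[1,1],R[0,1])); dd=(yaw_y-a+90)%180-90
        w=-np.radians(dd); R=R@Rn.from_rotvec([0,0,w]).as_matrix()
    D=R.T@(np.array([x,y,z])-s['position'])*100
    print('PLAN wz',round(w,3),'dxyz cm',D.round(2))
E
python3 -c "
from h import *
plan(.498,.031,.239,-75.6)"
```

```text
t 1.9 p [ 0.2306 -0.6344  0.2393] xax [0.94  0.342 0.   ] yax [ 0.342 -0.94  -0.   ] z [ 0.  0. -1.] F [-0.6  0.5 -0.5] g 0.999 0.0
PLAN wz 0.097 dxyz cm [ 4.244e+01 -5.780e+01  3.000e-02]
```

```bash
python3 -m creep '[{"wz":0.097,"claw":0.5},{"dx":2.8,"dy":-3.85},{"dx":2.8,"dy":-3.85},{"dx":2.8,"dy":-3.85},{"dx":2.8,"dy":-3.85},{"dx":2.8,"dy":-3.85},{"dx":2.8,"dy":-3.85},{"dx":2.8,"dy":-3.85},{"dx":2.8,"dy":-3.85},{"dx":2.8,"dy":-3.85}]' 40; python3 -c "
from h import *
plan(.498,.031,.239,-75.6)"
```

```text
t 1.9 p [ 0.2306 -0.6344  0.2393] xax [0.94  0.342 0.   ] yax [ 0.342 -0.94  -0.   ] z [ 0.  0. -1.] F [-0.6  0.5 -0.5] g 0.999 0.0
PLAN wz 0.097 dxyz cm [ 4.244e+01 -5.780e+01  3.000e-02]$[0]: bad value
```

```bash
python3 -m creep '[{"dx":0,"dy":0,"dz":0,"wx":0,"wy":0,"wz":0.097,"claw":0.5}]' 40; python3 -m creep --help | head -20
```

```text
clock: 2.0
position: [0.2306, -0.6344, 0.2393]
tcp_rot: [-3.117, -0.394, -0.0]
force: [0.4, -0.6, -0.6]
grip_width: 0.857
grip_force: 0.0invalid input: not JSON, or not a number
```

```bash
python3 -m creep '[{"dx":2.8,"dy":-3.85,"dz":0,"wx":0,"wy":0,"wz":0,"claw":0.5},{"dx":2.8,"dy":-3.85,"dz":0,"wx":0,"wy":0,"wz":0,"claw":0.5},{"dx":2.8,"dy":-3.85,"dz":0,"wx":0,"wy":0,"wz":0,"claw":0.5},{"dx":2.8,"dy":-3.85,"dz":0,"wx":0,"wy":0,"wz":0,"claw":0.5},{"dx":2.8,"dy":-3.85,"dz":0,"wx":0,"wy":0,"wz":0,"claw":0.5},{"dx":2.8,"dy":-3.85,"dz":0,"wx":0,"wy":0,"wz":0,"claw":0.5},{"dx":2.8,"dy":-3.85,"dz":0,"wx":0,"wy":0,"wz":0,"claw":0.5},{"dx":2.8,"dy":-3.85,"dz":0,"wx":0,"wy":0,"wz":0,"claw":0.5},{"dx":2.8,"dy":-3.85,"dz":0,"wx":0,"wy":0,"wz":0,"claw":0.5},{"dx":2.8,"dy":-3.85,"dz":0,"wx":0,"wy":0,"wz":0,"claw":0.5}]' 40; python3 -c "
from h import *
plan(.498,.031,.239,-75.6)"
```

```text
clock: 3.0
position: [0.4063, -0.1899, 0.2397]
tcp_rot: [3.116, 0.394, 0.001]
force: [0.6, -1.3, 1.1]
grip_width: 0.499
grip_force: 0.0
t 3.0 p [ 0.4063 -0.1899  0.2397] xax [0.969 0.249 0.001] yax [ 0.249 -0.969  0.001] z [ 0.001 -0.    -1.   ] F [ 0.6 -1.3  1.1] g 0.499 0.0
PLAN wz 0.0 dxyz cm [ 14.37 -19.12   0.07]
```

```bash
python3 -m creep '[{"dx":2.9,"dy":-3.82,"dz":0,"wx":0,"wy":0,"wz":0,"claw":0.5},{"dx":2.9,"dy":-3.82,"dz":0,"wx":0,"wy":0,"wz":0,"claw":0.5},{"dx":2.9,"dy":-3.82,"dz":0,"wx":0,"wy":0,"wz":0,"claw":0.5},{"dx":2.9,"dy":-3.82,"dz":0,"wx":0,"wy":0,"wz":0,"claw":0.5},{"dx":2.8,"dy":-3.82,"dz":0,"wx":0,"wy":0,"wz":0,"claw":0.5},{"dx":0,"dy":0,"dz":4,"wx":0,"wy":0,"wz":0,"claw":0.5},{"dx":0,"dy":0,"dz":4,"wx":0,"wy":0,"wz":0,"claw":0.5},{"dx":0,"dy":0,"dz":4,"wx":0,"wy":0,"wz":0,"claw":0.5},{"dx":0,"dy":0,"dz":4,"wx":0,"wy":0,"wz":0,"claw":0.5},{"dx":0,"dy":0,"dz":2,"wx":0,"wy":0,"wz":0,"claw":0.5}]' 40
python3 - <<'E'
from h import *
plan(.498,.031,.0225,-75.6)
im,d=manip.read_camera('scene'); cv2.imwrite('pics/s2.png',cv2.resize(im[150:270,180:320,::-1],None,fx=4,fy=4))
E
```

```text
clock: 4.0
position: [0.4964, 0.029, 0.0565]
tcp_rot: [-3.116, -0.395, 0.005]
force: [0.4, -0.6, 0.6]
grip_width: 0.498
grip_force: 0.0
t 4.0 p [0.4964 0.029  0.0565] xax [ 0.968  0.249 -0.003] yax [ 0.249 -0.968 -0.001] z [-0.003  0.    -1.   ] F [ 0.4 -0.6  0.6] g 0.498 0.0
PLAN wz 0.001 dxyz cm [ 0.21 -0.15  3.4 ]
```

View pics/s2.png

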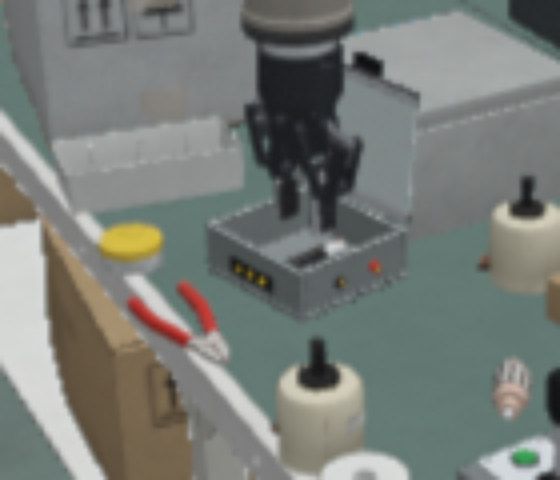

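The view shows the gripper entering the tester well over the gauge, with the lid clear behind it. Descending and closing.

```bash
python3 -m creep '[{"dx":0.2,"dy":-0.15,"dz":1.8,"wx":0,"wy":0,"wz":0,"claw":0.5},{"dx":0,"dy":0,"dz":1.6,"wx":0,"wy":0,"wz":0,"claw":0.5},{"dx":0,"dy":0,"dz":0,"wx":0,"wy":0,"wz":0,"claw":0.1},{"dx":0,"dy":0,"dz":0,"wx":0,"wy":0,"wz":0,"claw":0.05},{"dx":0,"dy":0,"dz":0,"wx":0,"wy":0,"wz":0,"claw":0.05},{"dx":0,"dy":0,"dz":0,"wx":0,"wy":0,"wz":0,"claw":0.05},{"dx":0,"dy":0,"dz":0,"wx":0,"wy":0,"wz":0,"claw":0.05}]' 40; python3 -c "
from h import *
st()"
```

```text
clock: 4.75
position: [0.4998, 0.031, 0.0261]
tcp_rot: [3.117, 0.394, 0.002]
force: [-0.6, -0.8, 5.2]
grip_width: 0.128
grip_force: 35.5
t 4.75 p [0.4998 0.031  0.0261] xax [0.969 0.249 0.001] yax [ 0.249 -0.969  0.   ] z [ 0.001  0.    -1.   ] F [-0.6 -0.8  5.2] g 0.128 35.5
```

```bash
python3 -m creep '[{"dx":0,"dy":0,"dz":-1,"wx":0,"wy":0,"wz":0,"claw":0.05},{"dx":0,"dy":0,"dz":-2,"wx":0,"wy":0,"wz":0,"claw":0.05},{"dx":0,"dy":0,"dz":-3,"wx":0,"wy":0,"wz":0,"claw":0.05},{"dx":0,"dy":0,"dz":-4,"wx":0,"wy":0,"wz":0,"claw":0.05},{"dx":0,"dy":0,"dz":-4,"wx":0,"wy":0,"wz":0,"claw":0.05},{"dx":0,"dy":0,"dz":0,"wx":0,"wy":0,"wz":0,"claw":0.05}]' 40
python3 - <<'E'
from h import *
plan(.441,.282,.165,-97.4)
im,d=manip.read_camera('scene'); cv2.imwrite('pics/s3.png',cv2.resize(im[130:250,180:320,::-1],None,fx=4,fy=4))
E
```

```text
clock: 5.35
position: [0.5017, 0.0315, 0.1709]
tcp_rot: [3.116, 0.394, 0.012]
force: [-0.6, 1.3, -0.9]
grip_width: 0.129
grip_force: 33.5
t 5.35 p [0.5017 0.0315 0.1709] xax [0.968 0.249 0.008] yax [ 0.249 -0.969  0.002] z [ 0.008  0.    -1.   ] F [-0.6  1.3 -0.9] g 0.129 33.5
PLAN wz 0.381 dxyz cm [ -9.25 -24.05   0.56]
```

View pics/s3.png

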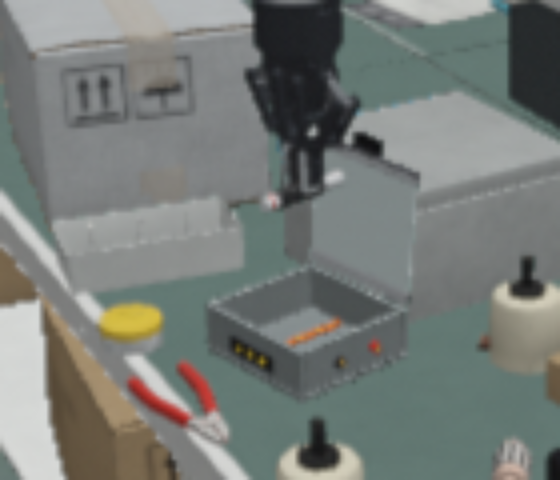

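Run:
```python
from h import *
d=np.load('top_d.npy'); m=np.zeros(d.shape,bool); m[155:275,60:125]=True
X=cloud('top',m,d)
for a,b in [(.05,.1),(.1,.15),(.15,.2),(.2,.3),(.3,.4)]:
    Y=X[(X[:,2]>a)&(X[:,2]<b)]
    for xa in (.35,.42,.49,.56): 
        Z=Y[(Y[:,0]>xa)&(Y[:,0]<xa+.07)]
        if len(Z): print(a,xa,len(Z),Z[:,1].min().round(3),Z[:,2].max().round(3))
```

```text
0.05 0.35 91 0.391 0.099
0.05 0.42 163 0.378 0.1
0.05 0.49 150 0.37 0.1
0.05 0.56 99 0.361 0.099
0.1 0.35 114 0.391 0.15
0.1 0.42 178 0.378 0.15
0.1 0.49 179 0.366 0.149
0.1 0.56 136 0.36 0.15
0.15 0.35 265 0.391 0.2
0.15 0.42 388 0.378 0.2
0.15 0.49 397 0.369 0.2
0.15 0.56 473 0.36 0.2
0.2 0.35 189 0.395 0.21
0.2 0.42 512 0.381 0.209
0.2 0.49 657 0.374 0.211
0.2 0.56 536 0.364 0.209
```

```bash
python3 -m creep '[{"dx":-1.1,"dy":-4,"dz":0,"wx":0,"wy":0,"wz":0,"claw":0.05},{"dx":-1.1,"dy":-4,"dz":0,"wx":0,"wy":0,"wz":0.1,"claw":0.05},{"dx":-1.1,"dy":-4,"dz":0,"wx":0,"wy":0,"wz":0.1,"claw":0.05},{"dx":-1.1,"dy":-4,"dz":0,"wx":0,"wy":0,"wz":0.1,"claw":0.05},{"dx":-1.1,"dy":-4,"dz":0,"wx":0,"wy":0,"wz":0.081,"claw":0.05},{"dx":0,"dy":0,"dz":0,"wx":0,"wy":0,"wz":0,"claw":0.05}]' 40; python3 -c "
from h import *
plan(.441,.274,.024,-97.4)"
```

```text
clock: 6.0
position: [0.417, 0.2258, 0.1653]
tcp_rot: [-3.134, 0.199, 0.001]
force: [0.9, -1.0, -0.3]
grip_width: 0.131
grip_force: 33.6
t 6.0 p [0.417  0.2258 0.1653] xax [ 0.992 -0.126 -0.001] yax [-0.126 -0.992 -0.002] z [-0.001  0.002 -1.   ] F [ 0.9 -1.  -0.3] g 0.131 33.6
PLAN wz 0.002 dxyz cm [ 1.77 -5.06 14.14]
```

```bash
python3 -m creep '[{"dx":0.9,"dy":-2.5,"dz":0,"wx":0,"wy":0,"wz":0,"claw":0.05},{"dx":0.9,"dy":-2.5,"dz":0,"wx":0,"wy":0,"wz":0,"claw":0.05},{"dx":0,"dy":0,"dz":4,"wx":0,"wy":0,"wz":0,"claw":0.05},{"dx":0,"dy":0,"dz":4,"wx":0,"wy":0,"wz":0,"claw":0.05},{"dx":0,"dy":0,"dz":3,"wx":0,"wy":0,"wz":0,"claw":0.05},{"dx":0,"dy":0,"dz":1.5,"wx":0,"wy":0,"wz":0,"claw":0.05},{"dx":0,"dy":0,"dz":0.8,"wx":0,"wy":0,"wz":0,"claw":0.05},{"dx":0,"dy":0,"dz":0.5,"wx":0,"wy":0,"wz":0,"claw":0.05},{"dx":0,"dy":0,"dz":0.2,"wx":0,"wy":0,"wz":0,"claw":0.05},{"dx":0,"dy":0,"dz":0,"wx":0,"wy":0,"wz":0,"claw":0.05}]' 40; python3 -c "
from h import *
plan(.441,.274,.023,-97.4)"
```

```text
clock: 7.0
position: [0.4437, 0.2682, 0.0258]
tcp_rot: [-3.135, 0.203, -0.001]
force: [0.4, 0.9, -1.4]
grip_width: 0.127
grip_force: 33.7
t 7.0 p [0.4437 0.2682 0.0258] xax [ 0.992 -0.129  0.001] yax [-0.129 -0.992 -0.   ] z [ 0.001  0.    -1.   ] F [ 0.4  0.9 -1.4] g 0.127 33.7
PLAN wz -0.0 dxyz cm [-0.34 -0.54  0.28]
```

```bash
python3 -m creep '[{"dx":0,"dy":-0.2,"dz":0.3,"wx":0,"wy":0,"wz":0,"claw":0.05},{"dx":0,"dy":0,"dz":0.15,"wx":0,"wy":0,"wz":0,"claw":0.05},{"dx":0,"dy":0,"dz":0,"wx":0,"wy":0,"wz":0,"claw":0.05},{"dx":0,"dy":0,"dz":0,"wx":0,"wy":0,"wz":0,"claw":0.3},{"dx":0,"dy":0,"dz":0,"wx":0,"wy":0,"wz":0,"claw":0.4},{"dx":0,"dy":0,"dz":-1,"wx":0,"wy":0,"wz":0,"claw":0.4},{"dx":0,"dy":0,"dz":-3,"wx":0,"wy":0,"wz":0,"claw":0.4},{"dx":0,"dy":0,"dz":-4,"wx":0,"wy":0,"wz":0,"claw":0.6},{"dx":0,"dy":0,"dz":-5,"wx":0,"wy":0,"wz":0,"claw":0.6},{"dx":0,"dy":0,"dz":-5,"wx":0,"wy":0,"wz":0,"claw":0.6}]' 40
python3 - <<'E'
from h import *
plan(.543,-.245,.20,-34.7)
r=manip.read_camera('scene') and manip.tip_of('scene','gauge_mid'); print(r[:1])
E
```

```text
clock: 8.0
position: [0.443, 0.2698, 0.2033]
tcp_rot: [3.135, -0.202, -0.001]
force: [0.6, 0.5, 1.1]
grip_width: 0.597
grip_force: 0.0
t 8.0 p [0.443  0.2698 0.2033] xax [ 0.992 -0.128 -0.001] yax [-0.128 -0.992  0.   ] z [-0.001  0.    -1.   ] F [0.6 0.5 1.1] g 0.597 0.0
PLAN wz -1.094 dxyz cm [-36.63  37.53   0.33]
[]
```

```bash
python3 -m creep '[{"dx":1.5,"dy":4.7,"dz":0,"wx":0,"wy":0,"wz":0,"claw":0.6},{"dx":1.5,"dy":4.7,"dz":0,"wx":0,"wy":0,"wz":0,"claw":0.6},{"dx":1.5,"dy":4.7,"dz":0,"wx":0,"wy":0,"wz":0,"claw":0.6},{"dx":1.5,"dy":4.7,"dz":0,"wx":0,"wy":0,"wz":0,"claw":0.6},{"dx":1.5,"dy":4.7,"dz":0,"wx":0,"wy":0,"wz":0,"claw":0.6},{"dx":1.5,"dy":4.7,"dz":0,"wx":0,"wy":0,"wz":0,"claw":0.6},{"dx":1.5,"dy":4.7,"dz":0,"wx":0,"wy":0,"wz":0,"claw":0.6},{"dx":1.5,"dy":4.7,"dz":0,"wx":0,"wy":0,"wz":0,"claw":0.6},{"dx":1.5,"dy":4.7,"dz":0,"wx":0,"wy":0,"wz":0,"claw":0.6},{"dx":1.5,"dy":4.7,"dz":0,"wx":0,"wy":0,"wz":0,"claw":0.6}]'
python3 -m creep '[{"dx":0,"dy":0,"dz":0,"wx":0,"wy":0,"wz":-0.137,"claw":0.6},{"dx":0,"dy":0,"dz":0,"wx":0,"wy":0,"wz":-0.137,"claw":0.6},{"dx":0,"dy":0,"dz":0,"wx":0,"wy":0,"wz":-0.137,"claw":0.6},{"dx":0,"dy":0,"dz":0,"wx":0,"wy":0,"wz":-0.137,"claw":0.6},{"dx":0,"dy":0,"dz":0,"wx":0,"wy":0,"wz":-0.137,"claw":0.6},{"dx":0,"dy":0,"dz":0,"wx":0,"wy":0,"wz":-0.137,"claw":0.6},{"dx":0,"dy":0,"dz":0,"wx":0,"wy":0,"wz":-0.137,"claw":0.6},{"dx":0,"dy":0,"dz":0,"wx":0,"wy":0,"wz":-0.137,"claw":0.6}]'
python3 - <<'E'
from h import *
plan(.543,-.245,.012,-34.7)
im,d=manip.read_camera('top'); cv2.imwrite('pics/t4.png',cv2.resize(im[150:300,110:380,::-1],None,fx=2.9,fy=2.9,interpolation=cv2.INTER_CUBIC))
for n in ['gauge_mid','rotor_mid','grey_tray']:
  print(n,[(np.round(q['point'],3),q['p']) for q in manip.tip_of('top',n)[:2]])
E
```

```text
clock: 9.1
position: [0.5317, -0.2173, 0.2018]
tcp_rot: [-3.135, 0.203, -0.001]
force: [1.1, 0.5, -0.0]
grip_width: 0.601
grip_force: 0.0
clock: 9.9
position: [0.5316, -0.2153, 0.2016]
tcp_rot: [2.777, 1.468, 0.0]
force: [-0.5, -0.3, 0.5]
grip_width: 0.603
grip_force: 0.0
t 9.9 p [ 0.5316 -0.2153  0.2016] xax [0.563 0.826 0.   ] yax [ 0.826 -0.563  0.   ] z [ 0.  0. -1.] F [-0.5 -0.3  0.5] g 0.603 0.0
PLAN wz 0.007 dxyz cm [-1.8   2.62 18.96]
gauge_mid [(array([0.445, 0.266, 0.011]), 0.72)]
rotor_mid []
grey_tray [(array([ 0.44 ,  0.277, -0.002]), 0.8)]
```

View pics/t4.png

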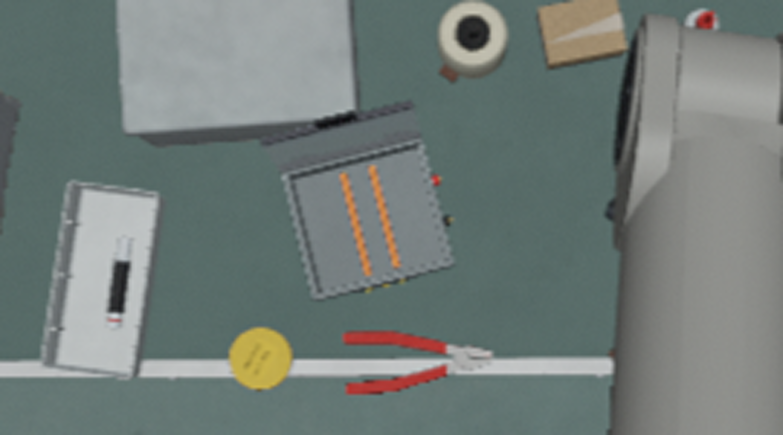

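The gauge lies in the tray at crop px (119,280), and the cradle is empty. Descending onto the rotor.

```bash
python3 -m creep '[{"dx":-0.9,"dy":1.3,"dz":4,"wx":0,"wy":0,"wz":0,"claw":0.7},{"dx":-0.9,"dy":1.3,"dz":4,"wx":0,"wy":0,"wz":0,"claw":0.7},{"dx":0,"dy":0,"dz":4,"wx":0,"wy":0,"wz":0,"claw":0.7},{"dx":0,"dy":0,"dz":2,"wx":0,"wy":0,"wz":0,"claw":0.7},{"dx":0,"dy":0,"dz":0,"wx":0,"wy":0,"wz":0,"claw":0.7}]' 30
python3 - <<'E'
from h import *
plan(.543,-.245,.012,-34.7)
im,d=manip.read_camera('scene'); cv2.imwrite('pics/s5.png',cv2.resize(im[200:300,250:370,::-1],None,fx=5,fy=5))
im,d=manip.read_camera('top')
hsv=cv2.cvtColor(im,cv2.COLOR_RGB2HSV); m=(hsv[...,0]>8)&(hsv[...,0]<22)&(hsv[...,1]>120)
b=np.zeros_like(m); b[200:252,207:268]=1
X=cloud('top',m&b,d); c,s,a=cv2.minAreaRect((X[:,:2]*1000).astype(np.float32)); print('cradle',len(X),np.round(c,1),np.round(s,1),a,np.median(X[:,2]))
E
```

```text
clock: 10.6
position: [0.5413, -0.2442, 0.0581]
tcp_rot: [-2.781, -1.454, 0.005]
force: [0.8, 0.1, 0.7]
grip_width: 0.701
grip_force: 0.0
t 10.6 p [ 0.5413 -0.2442  0.0581] xax [ 0.571  0.821 -0.001] yax [ 0.821 -0.571 -0.005] z [-0.005  0.002 -1.   ] F [0.8 0.1 0.7] g 0.701 0.0
PLAN wz -0.002 dxyz cm [0.04 0.21 4.61]
cradle 148 [504.3   3.3] [97.8 90.6] 14.709037780761719 0.012318368204177303
```

View pics/s5.png

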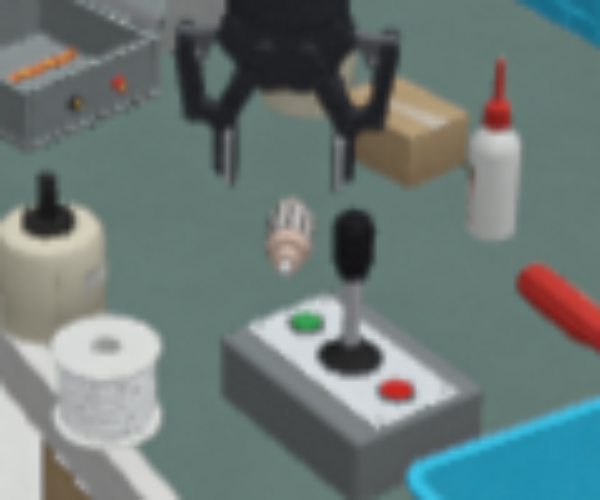

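The gripper is centred over the rotor (rotor at crop px (288,235)); closing on the core.

```bash
python3 -m creep '[{"dx":0,"dy":0.2,"dz":2.5,"wx":0,"wy":0,"wz":0,"claw":0.7},{"dx":0,"dy":0,"dz":1.5,"wx":0,"wy":0,"wz":0,"claw":0.6},{"dx":0,"dy":0,"dz":0.55,"wx":0,"wy":0,"wz":0,"claw":0.5},{"dx":0,"dy":0,"dz":0,"wx":0,"wy":0,"wz":0,"claw":0.4},{"dx":0,"dy":0,"dz":0,"wx":0,"wy":0,"wz":0,"claw":0.25},{"dx":0,"dy":0,"dz":0,"wx":0,"wy":0,"wz":0,"claw":0.2},{"dx":0,"dy":0,"dz":0,"wx":0,"wy":0,"wz":0,"claw":0.2},{"dx":0,"dy":0,"dz":0,"wx":0,"wy":0,"wz":0,"claw":0.2}]' 35
python3 - <<'E'
from h import *
st()
im,d=manip.read_camera('top')
hsv=cv2.cvtColor(im,cv2.COLOR_RGB2HSV); m=(hsv[...,0]>8)&(hsv[...,0]<22)&(hsv[...,1]>120)
b=np.zeros_like(m); b[200:252,207:268]=1
X=cloud('top',m&b,d); X=X[np.hypot(X[:,0]-.498,X[:,1]-.031)<.056];c,s,a=cv2.minAreaRect((X[:,:2]*1000).astype(np.float32)); print('cradle',len(X),np.round(c,1),np.round(s,1),a,np.median(X[:,2]))
E
```

```text
clock: 11.5
position: [0.545, -0.2462, 0.0159]
tcp_rot: [2.781, 1.46, 0.001]
force: [-1.0, 0.4, 6.2]
grip_width: 0.342
grip_force: 35.2
t 11.5 p [ 0.545  -0.2462  0.0159] xax [0.568 0.823 0.   ] yax [ 0.823 -0.568  0.001] z [ 0.001 -0.    -1.   ] F [-1.   0.4  6.2] g 0.342 35.2
cradle 146 [496.8  30.8] [98.  33.4] 14.362589836120605 0.01280761746785632
```

```bash
python3 -m creep '[{"dx":0,"dy":0,"dz":-1,"wx":0,"wy":0,"wz":0,"claw":0.2},{"dx":0,"dy":0,"dz":-3,"wx":0,"wy":0,"wz":0,"claw":0.2},{"dx":0,"dy":0,"dz":-4,"wx":0,"wy":0,"wz":0,"claw":0.2},{"dx":0,"dy":0,"dz":-4,"wx":0,"wy":0,"wz":0,"claw":0.2},{"dx":0,"dy":0,"dz":-3,"wx":0,"wy":0,"wz":0.12,"claw":0.2},{"dx":0,"dy":0,"dz":0,"wx":0,"wy":0,"wz":0.12,"claw":0.2},{"dx":0,"dy":0,"dz":0,"wx":0,"wy":0,"wz":0.12,"claw":0.2},{"dx":0,"dy":0,"dz":0,"wx":0,"wy":0,"wz":0.12,"claw":0.2},{"dx":0,"dy":0,"dz":0,"wx":0,"wy":0,"wz":0.12,"claw":0.2},{"dx":0,"dy":0,"dz":0,"wx":0,"wy":0,"wz":0.11,"claw":0.2}]'
python3 - <<'E'
from h import *
plan(.497,.031,.16,-75.6)
im,d=manip.read_camera('scene'); cv2.imwrite('pics/s6.png',cv2.resize(im[160:280,240:380,::-1],None,fx=5,fy=5))
E
```

```text
clock: 12.55
position: [0.5445, -0.2459, 0.166]
tcp_rot: [-3.117, -0.395, -0.0]
force: [-0.8, 0.3, -1.0]
grip_width: 0.34
grip_force: 35.0
t 12.55 p [ 0.5445 -0.2459  0.166 ] xax [0.968 0.249 0.   ] yax [ 0.249 -0.968 -0.   ] z [ 0.  0. -1.] F [-0.8  0.3 -1. ] g 0.34 35.0
PLAN wz 0.001 dxyz cm [  2.28 -28.     0.6 ]
```

View pics/s6.png

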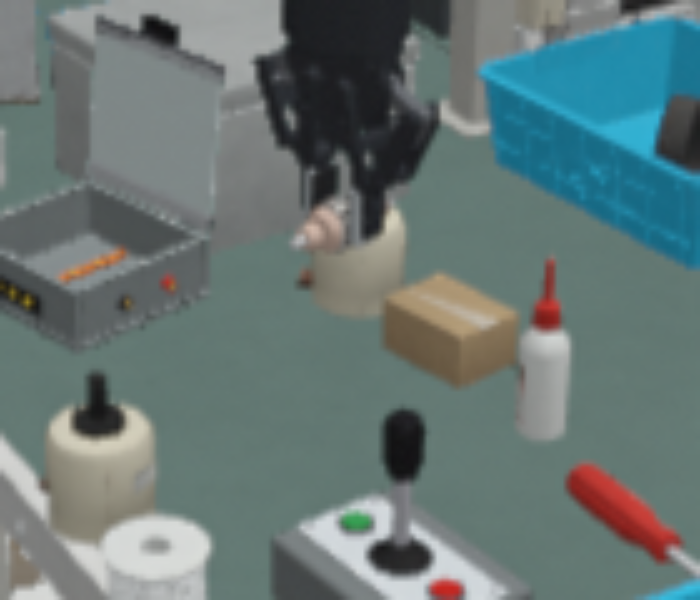

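```bash
python3 -m creep '[{"dx":0.38,"dy":-4.67,"dz":0,"wx":0,"wy":0,"wz":0,"claw":0.2},{"dx":0.38,"dy":-4.67,"dz":0,"wx":0,"wy":0,"wz":0,"claw":0.2},{"dx":0.38,"dy":-4.67,"dz":0,"wx":0,"wy":0,"wz":0,"claw":0.2},{"dx":0.38,"dy":-4.67,"dz":0,"wx":0,"wy":0,"wz":0,"claw":0.2},{"dx":0.38,"dy":-4.67,"dz":0,"wx":0,"wy":0,"wz":0,"claw":0.2},{"dx":0.38,"dy":-4.67,"dz":0,"wx":0,"wy":0,"wz":0,"claw":0.2},{"dx":0,"dy":0,"dz":4,"wx":0,"wy":0,"wz":0,"claw":0.2},{"dx":0,"dy":0,"dz":4,"wx":0,"wy":0,"wz":0,"claw":0.2},{"dx":0,"dy":0,"dz":0,"wx":0,"wy":0,"wz":0,"claw":0.2},{"dx":0,"dy":0,"dz":0,"wx":0,"wy":0,"wz":0,"claw":0.2}]'
python3 - <<'E'
from h import *
plan(.497,.031,.0244,-75.6)
E
```

```text
clock: 13.6
position: [0.4955, 0.0307, 0.086]
tcp_rot: [-3.115, -0.404, 0.002]
force: [1.0, 0.9, -0.9]
grip_width: 0.344
grip_force: 35.2
t 13.6 p [0.4955 0.0307 0.086 ] xax [ 0.967  0.255 -0.001] yax [ 0.255 -0.967 -0.   ] z [-0.001  0.    -1.   ] F [ 1.   0.9 -0.9] g 0.344 35.2
PLAN wz 0.007 dxyz cm [0.16 0.01 6.16]
```

```bash
python3 -m creep '[{"dx":0.1,"dy":0,"dz":2.5,"wx":0,"wy":0,"wz":0.005,"claw":0.2},{"dx":0,"dy":0,"dz":1.5,"wx":0,"wy":0,"wz":0,"claw":0.2},{"dx":0,"dy":0,"dz":0.8,"wx":0,"wy":0,"wz":0,"claw":0.2},{"dx":0,"dy":0,"dz":0.5,"wx":0,"wy":0,"wz":0,"claw":0.2},{"dx":0,"dy":0,"dz":0.3,"wx":0,"wy":0,"wz":0,"claw":0.2},{"dx":0,"dy":0,"dz":0,"wx":0,"wy":0,"wz":0,"claw":0.2}]'
python3 - <<'E'
from h import *
plan(.497,.031,.0244,-75.6)
E
```

```text
clock: 14.2
position: [0.4969, 0.031, 0.0299]
tcp_rot: [3.117, 0.394, 0.001]
force: [0.6, 0.0, -1.8]
grip_width: 0.338
grip_force: 35.4
t 14.2 p [0.4969 0.031  0.0299] xax [0.968 0.249 0.001] yax [ 0.249 -0.968  0.   ] z [ 0.001  0.    -1.   ] F [ 0.6  0.  -1.8] g 0.338 35.4
PLAN wz 0.0 dxyz cm [0.01 0.   0.55]
```

```bash
python3 -m creep '[{"dx":0,"dy":0,"dz":0.2,"wx":0,"wy":0,"wz":0,"claw":0.2},{"dx":0,"dy":0,"dz":0.15,"wx":0,"wy":0,"wz":0,"claw":0.2},{"dx":0,"dy":0,"dz":0.1,"wx":0,"wy":0,"wz":0,"claw":0.2},{"dx":0,"dy":0,"dz":0,"wx":0,"wy":0,"wz":0,"claw":0.2}]';  python3 -m creep '[{"dx":0,"dy":0,"dz":0.1,"wx":0,"wy":0,"wz":0,"claw":0.2},{"dx":0,"dy":0,"dz":0,"wx":0,"wy":0,"wz":0,"claw":0.2}]'
```

```text
clock: 14.6
position: [0.4965, 0.031, 0.0248]
tcp_rot: [-3.117, -0.394, 0.0]
force: [-1.2, -0.8, -0.7]
grip_width: 0.343
grip_force: 35.4
clock: 14.8
position: [0.4967, 0.0309, 0.024]
tcp_rot: [3.117, 0.394, 0.0]
force: [-0.2, -1.2, 2.7]
grip_width: 0.342
grip_force: 35.9
```

```bash
python3 -m creep '[{"dx":0,"dy":0,"dz":0,"wx":0,"wy":0,"wz":0,"claw":0.36},{"dx":0,"dy":0,"dz":0,"wx":0,"wy":0,"wz":0,"claw":0.4},{"dx":0,"dy":0,"dz":0,"wx":0,"wy":0,"wz":0,"claw":0.5},{"dx":0,"dy":0,"dz":0,"wx":0,"wy":0,"wz":0,"claw":0.55},{"dx":0,"dy":0,"dz":-1.5,"wx":0,"wy":0,"wz":0,"claw":0.55},{"dx":0,"dy":0,"dz":-4,"wx":0,"wy":0,"wz":0,"claw":0.55},{"dx":0,"dy":0,"dz":-5,"wx":0,"wy":0,"wz":0,"claw":0.55},{"dx":-1.5,"dy":0,"dz":-4.5,"wx":0,"wy":0,"wz":0,"claw":0.2},{"dx":-2,"dy":0,"dz":-4.5,"wx":0,"wy":0,"wz":0,"claw":0},{"dx":-2,"dy":0,"dz":-2,"wx":0,"wy":0,"wz":0,"claw":0}]'
python3 - <<'E'
from h import *
st()
im,d=manip.read_camera('top'); cv2.imwrite('pics/t7.png',cv2.resize(im[170:270,190:300,::-1],None,fx=5,fy=5,interpolation=cv2.INTER_CUBIC))
for n in ['rotor_mid','lid_edge']:
  print(n,[(np.round(q['point'],3),q['p']) for q in manip.tip_of('top',n)[:2]])
r=manip.cut_out('top','rotor_mid')
if r:
  X=cloud('top',r[0]['mask'],d); print('rotor',len(X),X.mean(0).round(3),X.min(0).round(3),X.max(0).round(3))
r=manip.cut_out('top','lid_edge')
if r:
  X=cloud('top',r[0]['mask'],d); X=X[np.argsort(X[:,2])[-30:]]; print('lid top',X.mean(0).round(3),X.min(0).round(3),X.max(0).round(3))
X=np.load('tester.npy'); 
u=np.array([np.cos(np.radians(14.4)),np.sin(np.radians(14.4))]); o=(X[:,:2]-[.4968,.0308])@u
h=X[:,2]>.055; print('lid z/ownx', np.c_[o[h],X[h,2]][::max(1,h.sum()//15)].round(3).tolist())
E
```

```text
clock: 15.8
position: [0.4437, 0.0175, 0.2425]
tcp_rot: [3.116, 0.395, 0.007]
force: [-0.6, 0.2, -0.1]
grip_width: 0.042
grip_force: 0.0
t 15.8 p [0.4437 0.0175 0.2425] xax [0.968 0.249 0.004] yax [ 0.249 -0.968  0.001] z [ 0.004  0.    -1.   ] F [-0.6  0.2 -0.1] g 0.042 0.0
rotor_mid [(array([ 0.682, -0.168, -0.005]), 0.28)]
lid_edge [(array([0.571, 0.049, 0.179]), 0.91), (array([ 0.479, -0.417,  0.121]), 0.71)]
lid top [0.572 0.05  0.192] [0.565 0.035 0.187] [0.578 0.067 0.196]
lid z/ownx [[0.079, 0.178], [0.08, 0.194], [0.071, 0.163], [0.076, 0.188], [0.072, 0.152], [0.068, 0.131], [0.067, 0.108], [0.066, 0.105], [0.066, 0.115], [0.067, 0.115], [0.066, 0.118], [0.065, 0.102], [0.062, 0.072], [0.068, 0.112], [0.064, 0.102], [0.022, 0.056]]
```

View pics/t7.png

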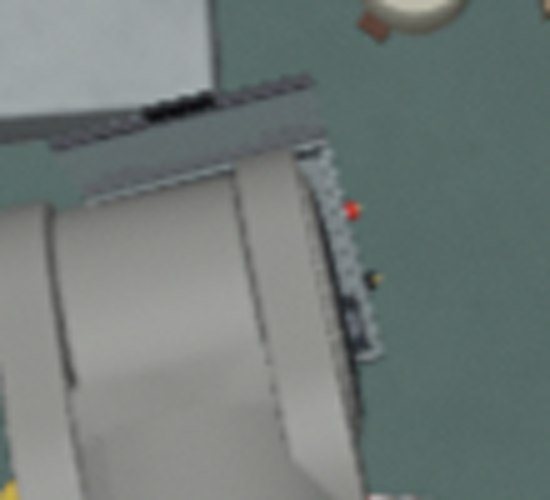

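The arm hides the cradle in this view; the lid is upright at crop px (180,105). I'll check the rotor with depth from the scene camera while moving behind the lid.

```bash
python3 -m creep '[{"dx":4.2,"dy":0,"dz":0,"wx":0,"wy":0,"wz":0,"claw":0},{"dx":4.2,"dy":0,"dz":0,"wx":0,"wy":0,"wz":0,"claw":0},{"dx":4.2,"dy":0,"dz":0,"wx":0,"wy":0,"wz":0,"claw":0},{"dx":4.2,"dy":0,"dz":0,"wx":0,"wy":0,"wz":0,"claw":0},{"dx":0,"dy":0,"dz":0,"wx":0,"wy":0,"wz":0,"claw":0}]' 60
cat >> h.py <<'E'
U=np.array([np.cos(np.radians(14.4)),np.sin(np.radians(14.4))]); V=np.array([-U[1],U[0]]); C0=np.array([.4968,.0308])
def own(P): P=np.atleast_2d(P); q=P[:,:2]-C0; return np.c_[q@U,q@V,P[:,2]]
E
python3 - <<'E'
from h import *
s,R=st(); print('own tcp',own(s['position']).round(4))
for cam in ['scene','top']:
  im,d=manip.read_camera(cam)
  print([(np.round(q['point'],3),q['p']) for q in manip.tip_of(cam,'rotor_mid')[:2]])
  X=own(cloud(cam,np.ones(d.shape,bool),d)); hsv=cv2.cvtColor(im,cv2.COLOR_RGB2HSV)
  k=(abs(X[:,0])<.055)&(abs(X[:,1])<.018)&(X[:,2]>.005)&(X[:,2]<.06); X=X[k]
  print(cam,k.sum())
  for a in np.arange(-.05,.05,.01):
    Y=X[(X[:,0]>a)&(X[:,0]<a+.01)]
    if len(Y): print(round(a,2),len(Y),'zmax',Y[:,2].max().round(3),'y at top',Y[Y[:,2]>Y[:,2].max()-.004,1].mean().round(3))
E
```

```text
clock: 16.55
position: [0.6094, 0.0611, 0.2356]
tcp_rot: [-3.114, -0.396, 0.004]
force: [0.1, -0.2, -0.7]
grip_width: -0.001
grip_force: 0.0
t 16.55 p [0.6094 0.0611 0.2356] xax [ 0.968  0.25  -0.002] yax [ 0.25  -0.968 -0.002] z [-0.003  0.002 -1.   ] F [ 0.1 -0.2 -0.7] g -0.001 0.0
own tcp [[0.1166 0.0013 0.2356]]
[(array([0.497, 0.03 , 0.024]), 0.53)]
scene 115
-0.04 1 zmax 0.034 y at top -0.005
-0.03 6 zmax 0.034 y at top -0.004
-0.02 26 zmax 0.042 y at top -0.0
-0.01 17 zmax 0.04 y at top -0.004
0.0 16 zmax 0.04 y at top -0.005
0.01 14 zmax 0.041 y at top -0.003
0.02 7 zmax 0.037 y at top -0.003
0.03 6 zmax 0.027 y at top -0.003
0.04 4 zmax 0.025 y at top -0.0
[(array([0.367, 0.13 , 0.002]), 0.64)]
top 0
```

The rotor reads mid at (0.497, 0.030, 0.024) with its top at about 0.040, so it's seated. Now the lid.

```bash
python3 -m creep '[{"dx":0,"dy":0,"dz":3.5,"wx":0,"wy":0,"wz":0,"claw":0},{"dx":0,"dy":0,"dz":3.4,"wx":0,"wy":0,"wz":0,"claw":0},{"dx":0,"dy":0,"dz":0,"wx":0,"wy":0,"wz":0,"claw":0},{"dx":-2,"dy":0,"dz":0,"wx":0,"wy":0,"wz":0,"claw":0},{"dx":-2,"dy":0,"dz":0,"wx":0,"wy":0,"wz":0,"claw":0},{"dx":-2,"dy":0,"dz":0.2,"wx":0,"wy":0,"wz":0,"claw":0},{"dx":-2,"dy":0,"dz":0.6,"wx":0,"wy":0,"wz":0,"claw":0},{"dx":-1.4,"dy":0,"dz":0.6,"wx":0,"wy":0,"wz":0,"claw":0},{"dx":0,"dy":0,"dz":0,"wx":0,"wy":0,"wz":0,"claw":0}]' 60
python3 - <<'E'
from h import *
s,R=st(); print('own tcp',own(s['position']).round(4))
manip.read_camera('top'); print([(np.round(q['point'],3),round(q['p'],2),own(q['point']).round(3)) for q in manip.tip_of('top','lid_edge')[:2]])
manip.read_camera('scene'); print([(np.round(q['point'],3),round(q['p'],2),own(q['point']).round(3)) for q in manip.tip_of('scene','lid_edge')[:2]])
E
```

```text
clock: 17.65
position: [0.5137, 0.0351, 0.157]
tcp_rot: [3.116, 0.393, 0.0]
force: [-0.3, -0.0, -0.6]
grip_width: 0.0
grip_force: 0.0
t 17.65 p [0.5137 0.0351 0.157 ] xax [0.969 0.249 0.   ] yax [ 0.249 -0.969  0.001] z [ 0.    -0.001 -1.   ] F [-0.3 -0.  -0.6] g 0.0 0.0
own tcp [[ 1.74e-02 -1.00e-04  1.57e-01]]
[]
[(array([0.493, 0.028, 0.16 ]), 0.96, array([[-0.004, -0.002,  0.16 ]])), (array([0.498, 0.027, 0.026]), 0.54, array([[-0.   , -0.004,  0.026]]))]
```

```bash
python3 -m creep '[{"dx":-0.9,"dy":0,"dz":1,"wx":0,"wy":0,"wz":0,"claw":0},{"dx":-0.9,"dy":0,"dz":1,"wx":0,"wy":0,"wz":0,"claw":0},{"dx":-0.9,"dy":0,"dz":1.1,"wx":0,"wy":0,"wz":0,"claw":0},{"dx":-0.8,"dy":0,"dz":1.1,"wx":0,"wy":0,"wz":0,"claw":0},{"dx":-0.6,"dy":0,"dz":1.2,"wx":0,"wy":0,"wz":0,"claw":0},{"dx":-0.5,"dy":0,"dz":1.2,"wx":0,"wy":0,"wz":0,"claw":0},{"dx":-0.3,"dy":0,"dz":1.2,"wx":0,"wy":0,"wz":0,"claw":0},{"dx":-0.1,"dy":0,"dz":1,"wx":0,"wy":0,"wz":0,"claw":0},{"dx":0,"dy":0,"dz":0,"wx":0,"wy":0,"wz":0,"claw":0}]' 60
python3 - <<'E'
from h import *
s,R=st(); print('own tcp',own(s['position']).round(4))
E
```

```text
clock: 18.75
position: [0.4654, 0.0231, 0.0663]
tcp_rot: [-3.117, -0.395, 0.004]
force: [0.5, -0.1, 0.8]
grip_width: -0.006
grip_force: 0.0
t 18.75 p [0.4654 0.0231 0.0663] xax [ 0.968  0.249 -0.003] yax [ 0.249 -0.968 -0.001] z [-0.003 -0.    -1.   ] F [ 0.5 -0.1  0.8] g -0.006 0.0
own tcp [[-0.0323  0.0004  0.0663]]
```

```bash
python3 -m creep '[{"dx":-1,"dy":0,"dz":0.2,"wx":0,"wy":0,"wz":0,"claw":0},{"dx":0,"dy":0,"dz":0.2,"wx":0,"wy":0,"wz":0,"claw":0},{"dx":0,"dy":0,"dz":0.1,"wx":0,"wy":0,"wz":0,"claw":0},{"dx":0,"dy":0,"dz":0,"wx":0,"wy":0,"wz":0,"claw":0}]' 60;python3 -m creep '[{"dx":0,"dy":0,"dz":0.2,"wx":0,"wy":0,"wz":0,"claw":0},{"dx":0,"dy":0,"dz":0.2,"wx":0,"wy":0,"wz":0,"claw":0},{"dx":0,"dy":0,"dz":0,"wx":0,"wy":0,"wz":0,"claw":0}]' 60
```

```text
clock: 19.15
position: [0.4567, 0.0206, 0.063]
tcp_rot: [3.117, 0.394, -0.0]
force: [-1.5, -1.0, 2.8]
grip_width: -0.002
grip_force: 1.4
clock: 19.45
position: [0.457, 0.0206, 0.0615]
tcp_rot: [3.115, 0.394, 0.001]
force: [-28.6, -3.2, 84.5]
grip_width: 0.001
grip_force: 42.3
```

Firmly shut (84 N reaction). Backing off at once.

```bash
python3 -m creep '[{"dx":0,"dy":0,"dz":-0.8,"wx":0,"wy":0,"wz":0,"claw":0},{"dx":0,"dy":0,"dz":-3,"wx":0,"wy":0,"wz":0,"claw":0},{"dx":0,"dy":0,"dz":-5,"wx":0,"wy":0,"wz":0,"claw":0},{"dx":0,"dy":0,"dz":-5,"wx":0,"wy":0,"wz":0,"claw":0},{"dx":0,"dy":0,"dz":-4,"wx":0,"wy":0,"wz":0,"claw":0},{"dx":0,"dy":0,"dz":0,"wx":0,"wy":0,"wz":0,"claw":0}]' 60
python3 - <<'E'
from h import *
plan(.48,-.30,.235,-84.5)
r=manip.read_camera('scene'); print([(np.round(q['point'],3),round(q['p'],2),own(q['point']).round(3)) for q in manip.tip_of('scene','lid_edge')[:2]])
X=own(cloud('scene',np.ones(r[1].shape,bool),r[1]))
for a in np.arange(-.08,.06,.02):
  Y=X[(X[:,0]>a)&(X[:,0]<a+.02)&(abs(X[:,1])<.055)&(X[:,2]<.08)&(X[:,2]>.0)]; print(round(a,2),len(Y),np.percentile(Y[:,2],[10,50,90]).round(3) if len(Y) else '')
E
```

```text
clock: 20.05
position: [0.4595, 0.0212, 0.2423]
tcp_rot: [3.116, 0.394, 0.014]
force: [0.4, 0.0, -1.1]
grip_width: 0.001
grip_force: 0.0
t 20.05 p [0.4595 0.0212 0.2423] xax [0.969 0.249 0.009] yax [ 0.249 -0.969  0.002] z [ 0.009  0.    -1.   ] F [ 0.4  0.  -1.1] g 0.001 0.0
PLAN wz 0.155 dxyz cm [-1.04 32.17  0.75]
[(array([0.436, 0.015, 0.053]), 0.95, array([[-0.062,  0.   ,  0.053]]))]
-0.08 248 [0.001 0.026 0.056]
-0.06 141 [0.008 0.053 0.057]
-0.04 77 [0.053 0.055 0.057]
-0.02 82 [0.053 0.055 0.058]
0.0 76 [0.053 0.055 0.057]
0.02 73 [0.053 0.056 0.058]
0.04 77 [0.053 0.055 0.057]
0.06 22 [0.054 0.056 0.057]
```

Lid edge at z 0.053, fully shut. Now the lever (green is on the +y side); approaching from the red side, above everything.

```bash
python3 -m creep '[{"dx":0,"dy":0,"dz":0,"wx":0,"wy":0,"wz":0.078,"claw":0},{"dx":0,"dy":0,"dz":0,"wx":0,"wy":0,"wz":0.077,"claw":0},{"dx":-0.2,"dy":4.8,"dz":0,"wx":0,"wy":0,"wz":0,"claw":0},{"dx":-0.2,"dy":4.8,"dz":0,"wx":0,"wy":0,"wz":0,"claw":0},{"dx":-0.2,"dy":4.8,"dz":0,"wx":0,"wy":0,"wz":0,"claw":0},{"dx":-0.2,"dy":4.8,"dz":0,"wx":0,"wy":0,"wz":0,"claw":0},{"dx":-0.2,"dy":4.8,"dz":0,"wx":0,"wy":0,"wz":0,"claw":0},{"dx":-0.2,"dy":4.8,"dz":0,"wx":0,"wy":0,"wz":0,"claw":0},{"dx":-0.2,"dy":4.8,"dz":0,"wx":0,"wy":0,"wz":0,"claw":0},{"dx":-0.2,"dy":4.8,"dz":0,"wx":0,"wy":0,"wz":0,"claw":0}]' 60
python3 - <<'E'
from h import *
plan(.4848,-.464,.120,-84.5)
E
```

```text
clock: 21.15
position: [0.4774, -0.3646, 0.2352]
tcp_rot: [-3.137, -0.152, 0.003]
force: [1.2, 0.7, 1.1]
grip_width: 0.004
grip_force: 0.0
t 21.15 p [ 0.4774 -0.3646  0.2352] xax [ 0.995  0.097 -0.002] yax [ 0.097 -0.995 -0.001] z [-0.002  0.001 -1.   ] F [1.2 0.7 1.1] g 0.004 0.0
PLAN wz 0.001 dxyz cm [-0.19  9.97 11.51]
```

```bash
python3 -m creep '[{"dx":-0.1,"dy":4.7,"dz":0,"wx":0,"wy":0,"wz":0,"claw":0},{"dx":-0.1,"dy":4.7,"dz":0,"wx":0,"wy":0,"wz":0,"claw":0},{"dx":0,"dy":0.8,"dz":0,"wx":0,"wy":0,"wz":0,"claw":0},{"dx":0,"dy":0,"dz":0,"wx":0,"wy":0,"wz":0,"claw":0}]' 60
python3 - <<'E'
from h import *
r=manip.read_camera('top'); print([(np.round(q['point'],3),round(q['p'],2)) for q in manip.tip_of('top','lever_knob')[:2]])
r=manip.read_camera('scene'); print([(np.round(q['point'],3),round(q['p'],2)) for q in manip.tip_of('scene','lever_knob')[:2]])
plan(.4848,-.464,.120,-84.5)
E
```

```text
clock: 21.55
position: [0.4849, -0.4659, 0.2345]
tcp_rot: [-3.136, -0.148, 0.004]
force: [0.6, 0.1, 0.0]
grip_width: -0.0
grip_force: 0.0
[(array([ 0.482, -0.416,  0.122]), 0.55), (array([ 0.652, -0.443, -0.   ]), 0.47)]
[(array([ 0.478, -0.413,  0.12 ]), 0.65)]
t 21.75 p [ 0.4863 -0.463   0.2365] xax [ 0.995  0.098 -0.   ] yax [ 0.098 -0.995 -0.001] z [-0.     0.001 -1.   ] F [ 0.2  1.1 -0.2] g 0.003 0.0
PLAN wz 0.003 dxyz cm [-0.16  0.1  11.65]
```

```bash
python3 -m creep '[{"dx":0,"dy":0,"dz":4,"wx":0,"wy":0,"wz":0,"claw":0},{"dx":0,"dy":0,"dz":4,"wx":0,"wy":0,"wz":0,"claw":0},{"dx":0,"dy":0,"dz":3.6,"wx":0,"wy":0,"wz":0,"claw":0},{"dx":-0.1,"dy":0,"dz":0,"wx":0,"wy":0,"wz":0,"claw":0},{"dx":0,"dy":-1,"dz":0,"wx":0,"wy":0,"wz":0,"claw":0},{"dx":0,"dy":-1,"dz":0,"wx":0,"wy":0,"wz":0,"claw":0},{"dx":0,"dy":-1,"dz":0,"wx":0,"wy":0,"wz":0,"claw":0},{"dx":0,"dy":-1,"dz":0,"wx":0,"wy":0,"wz":0,"claw":0},{"dx":0,"dy":0,"dz":0,"wx":0,"wy":0,"wz":0,"claw":0}]' 60
python3 - <<'E'
from h import *
st()
r=manip.read_camera('scene'); print([(np.round(q['point'],3),round(q['p'],2)) for q in manip.tip_of('scene','lever_knob')[:2]])
E
```

```text
clock: 22.65
position: [0.4817, -0.4237, 0.1221]
tcp_rot: [3.137, 0.154, 0.002]
force: [1.0, -2.1, 1.6]
grip_width: 0.003
grip_force: 1.1
t 22.65 p [ 0.4817 -0.4237  0.1221] xax [0.995 0.098 0.001] yax [ 0.098 -0.995  0.001] z [ 0.002 -0.001 -1.   ] F [ 1.  -2.1  1.6] g 0.003 1.1
[(array([ 0.477, -0.398,  0.118]), 0.47)]
```

```bash
python3 -m creep '[{"dx":0,"dy":-0.7,"dz":0,"wx":0,"wy":0,"wz":0,"claw":0},{"dx":0,"dy":-0.6,"dz":0,"wx":0,"wy":0,"wz":0,"claw":0},{"dx":0,"dy":0,"dz":0,"wx":0,"wy":0,"wz":0,"claw":0}]' 60
python3 -m creep '[{"dx":0,"dy":-0.3,"dz":0,"wx":0,"wy":0,"wz":0,"claw":0},{"dx":0,"dy":0,"dz":0,"wx":0,"wy":0,"wz":0,"claw":0}]' 60
python3 - <<'E'
from h import *
st()
r=manip.read_camera('scene'); print([(np.round(q['point'],3),round(q['p'],2)) for q in manip.tip_of('scene','lever_knob')[:2]])
E
```

```text
clock: 23.05
position: [0.4795, -0.4114, 0.1206]
tcp_rot: [-3.137, -0.153, 0.001]
force: [0.4, -3.9, 0.0]
grip_width: 0.003
grip_force: 1.9
clock: 23.25
position: [0.4791, -0.4091, 0.1207]
tcp_rot: [-3.138, -0.152, 0.001]
force: [0.2, -5.1, -1.1]
grip_width: -0.003
grip_force: 2.0
t 23.25 p [ 0.4791 -0.4091  0.1207] xax [ 0.995  0.097 -0.001] yax [ 0.097 -0.995 -0.   ] z [-0.001  0.    -1.   ] F [ 0.2 -5.1 -1.1] g -0.003 2.0
[(array([ 0.475, -0.384,  0.114]), 0.53)]
```

```bash
python3 -m creep '[{"dx":0,"dy":-0.3,"dz":0,"wx":0,"wy":0,"wz":0,"claw":0},{"dx":0,"dy":0,"dz":0,"wx":0,"wy":0,"wz":0,"claw":0}]' 60
python3 -m creep '[{"dx":0,"dy":-0.2,"dz":0,"wx":0,"wy":0,"wz":0,"claw":0},{"dx":0,"dy":0,"dz":0,"wx":0,"wy":0,"wz":0,"claw":0}]' 60
```

```text
clock: 23.55
position: [0.4789, -0.4062, 0.1207]
tcp_rot: [-3.138, -0.152, 0.0]
force: [-0.4, -4.8, -0.6]
grip_width: -0.003
grip_force: 2.2
clock: 23.75
position: [0.4788, -0.4043, 0.1208]
tcp_rot: [3.138, 0.152, -0.0]
force: [-0.1, -5.0, -0.8]
grip_width: 0.001
grip_force: 2.3
```

```bash
python3 -m creep '[{"dx":0,"dy":-0.15,"dz":0,"wx":0,"wy":0,"wz":0,"claw":0},{"dx":0,"dy":0,"dz":0,"wx":0,"wy":0,"wz":0,"claw":0}]' 60
python3 -m creep '[{"dx":0,"dy":-0.15,"dz":0,"wx":0,"wy":0,"wz":0,"claw":0},{"dx":0,"dy":0,"dz":0,"wx":0,"wy":0,"wz":0,"claw":0}]' 60
python3 - <<'E'
from h import *
r=manip.read_camera('scene'); print([(np.round(q['point'],3),round(q['p'],2)) for q in manip.tip_of('scene','lever_knob')[:2]])
E
```

```text
clock: 23.95
position: [0.4787, -0.4029, 0.1208]
tcp_rot: [3.138, 0.151, -0.0]
force: [-0.5, -5.4, -1.0]
grip_width: 0.0
grip_force: 2.3
clock: 24.15
position: [0.4786, -0.4015, 0.1208]
tcp_rot: [3.138, 0.151, 0.0]
force: [0.2, -5.7, -0.3]
grip_width: -0.001
grip_force: 2.4
[(array([ 0.477, -0.379,  0.11 ]), 0.42)]
```

```bash
for i in 1; do python3 -m creep '[{"dx":0,"dy":-0.15,"dz":0,"wx":0,"wy":0,"wz":0,"claw":0},{"dx":0,"dy":0,"dz":0,"wx":0,"wy":0,"wz":0,"claw":0}]' 60; done
python3 -m creep '[{"dx":0,"dy":-0.15,"dz":0,"wx":0,"wy":0,"wz":0,"claw":0},{"dx":0,"dy":0,"dz":0,"wx":0,"wy":0,"wz":0,"claw":0}]' 60
```

```text
clock: 24.45
position: [0.4785, -0.4, 0.1209]
tcp_rot: [3.138, 0.151, 0.0]
force: [0.8, -6.2, -0.6]
grip_width: -0.002
grip_force: 2.5
clock: 24.65
position: [0.4783, -0.3986, 0.1209]
tcp_rot: [3.137, 0.151, 0.0]
force: [-1.0, -5.7, -0.8]
grip_width: 0.002
grip_force: 2.6
```

```bash
python3 -m creep '[{"dx":0,"dy":-0.15,"dz":0,"wx":0,"wy":0,"wz":0,"claw":0},{"dx":0,"dy":0,"dz":0,"wx":0,"wy":0,"wz":0,"claw":0}]' 60
python3 -m creep '[{"dx":0,"dy":-0.15,"dz":0,"wx":0,"wy":0,"wz":0,"claw":0},{"dx":0,"dy":0,"dz":0,"wx":0,"wy":0,"wz":0,"claw":0}]' 60
```

```text
clock: 24.85
position: [0.4782, -0.3977, 0.1211]
tcp_rot: [3.137, 0.151, 0.001]
force: [0.5, -8.3, -1.7]
grip_width: -0.002
grip_force: 3.4
clock: 25.05
position: [0.4782, -0.3973, 0.1213]
tcp_rot: [3.135, 0.15, 0.002]
force: [1.5, -13.3, -1.7]
grip_width: -0.001
grip_force: 5.4
```

At the stop (force rising, motion stalled). Hold about 1.6 s, then ease back.

```bash
Z='{}'; python3 -m creep '[{"dx":0,"dy":0,"dz":0,"wx":0,"wy":0,"wz":0,"claw":0},{"dx":0,"dy":0,"dz":0,"wx":0,"wy":0,"wz":0,"claw":0},{"dx":0,"dy":0,"dz":0,"wx":0,"wy":0,"wz":0,"claw":0},{"dx":0,"dy":0,"dz":0,"wx":0,"wy":0,"wz":0,"claw":0},{"dx":0,"dy":0,"dz":0,"wx":0,"wy":0,"wz":0,"claw":0},{"dx":0,"dy":0,"dz":0,"wx":0,"wy":0,"wz":0,"claw":0},{"dx":0,"dy":0,"dz":0,"wx":0,"wy":0,"wz":0,"claw":0},{"dx":0,"dy":0,"dz":0,"wx":0,"wy":0,"wz":0,"claw":0},{"dx":0,"dy":0,"dz":0,"wx":0,"wy":0,"wz":0,"claw":0},{"dx":0,"dy":0,"dz":0,"wx":0,"wy":0,"wz":0,"claw":0}]' 60
python3 -m creep '[{"dx":0,"dy":0,"dz":0,"wx":0,"wy":0,"wz":0,"claw":0},{"dx":0,"dy":0,"dz":0,"wx":0,"wy":0,"wz":0,"claw":0},{"dx":0,"dy":0,"dz":0,"wx":0,"wy":0,"wz":0,"claw":0},{"dx":0,"dy":0,"dz":0,"wx":0,"wy":0,"wz":0,"claw":0},{"dx":0,"dy":0,"dz":0,"wx":0,"wy":0,"wz":0,"claw":0},{"dx":0,"dy":0,"dz":0,"wx":0,"wy":0,"wz":0,"claw":0}]' 60
python3 -m creep '[{"dx":0,"dy":0.8,"dz":0,"wx":0,"wy":0,"wz":0,"claw":0},{"dx":0,"dy":0.8,"dz":0,"wx":0,"wy":0,"wz":0,"claw":0},{"dx":0,"dy":0.8,"dz":0,"wx":0,"wy":0,"wz":0,"claw":0},{"dx":0,"dy":0.8,"dz":0,"wx":0,"wy":0,"wz":0,"claw":0},{"dx":0,"dy":0.6,"dz":0,"wx":0,"wy":0,"wz":0,"claw":0},{"dx":0,"dy":0.6,"dz":0,"wx":0,"wy":0,"wz":0,"claw":0},{"dx":0,"dy":0.8,"dz":0,"wx":0,"wy":0,"wz":0,"claw":0},{"dx":0,"dy":1.5,"dz":0,"wx":0,"wy":0,"wz":0,"claw":0}]' 60
python3 -m creep '[{"dx":0,"dy":0,"dz":0,"wx":0,"wy":0,"wz":0,"claw":0},{"dx":0,"dy":0,"dz":-3,"wx":0,"wy":0,"wz":0,"claw":0},{"dx":0,"dy":0,"dz":-4,"wx":0,"wy":0,"wz":0,"claw":0},{"dx":0,"dy":0,"dz":-4,"wx":0,"wy":0,"wz":0,"claw":0},{"dx":0,"dy":0,"dz":0,"wx":0,"wy":0,"wz":0,"claw":0}]' 60
python3 - <<'E'
from h import *
st()
for cam in ['scene','top']:
  im,d=manip.read_camera(cam)
  if cam=='scene': cv2.imwrite('pics/fin.png',cv2.resize(im[160:310,180:400,::-1],None,fx=3.6,fy=3.6))
  for n in ['lever_knob','lid_edge','rotor_mid','gauge_mid']: print(cam,n,[(np.round(q['point'],3),round(q['p'],2)) for q in manip.tip_of(cam,n)[:1]])
E
```

```text
clock: 26.05
position: [0.4782, -0.3973, 0.1213]
tcp_rot: [3.135, 0.15, 0.002]
force: [1.5, -14.4, -2.4]
grip_width: 0.002
grip_force: 5.5
clock: 26.65
position: [0.4781, -0.3972, 0.1213]
tcp_rot: [3.135, 0.15, 0.002]
force: [1.9, -14.1, -1.7]
grip_width: 0.001
grip_force: 5.5
clock: 27.45
position: [0.4848, -0.4616, 0.1207]
tcp_rot: [-3.137, -0.154, 0.0]
force: [0.4, 0.5, 0.6]
grip_width: -0.002
grip_force: 0.0
clock: 27.95
position: [0.4864, -0.4635, 0.2368]
tcp_rot: [3.133, 0.151, 0.01]
force: [0.4, -0.1, 0.3]
grip_width: 0.002
grip_force: 0.0
t 27.95 p [ 0.4864 -0.4635  0.2368] xax [0.995 0.096 0.006] yax [ 0.096 -0.995  0.006] z [ 0.006 -0.005 -1.   ] F [ 0.4 -0.1  0.3] g 0.002 0.0
scene lever_knob [(array([ 0.479, -0.411,  0.12 ]), 0.66)]
scene lid_edge [(array([0.437, 0.018, 0.05 ]), 0.65)]
scene rotor_mid []
scene gauge_mid []
top lever_knob [(array([ 0.479, -0.413,  0.119]), 0.57)]
top lid_edge [(array([0.438, 0.016, 0.059]), 0.72)]
top rotor_mid [(array([0.44 , 0.268, 0.011]), 0.65)]
top gauge_mid [(array([0.438, 0.016, 0.054]), 0.72)]
```

View pics/fin.png

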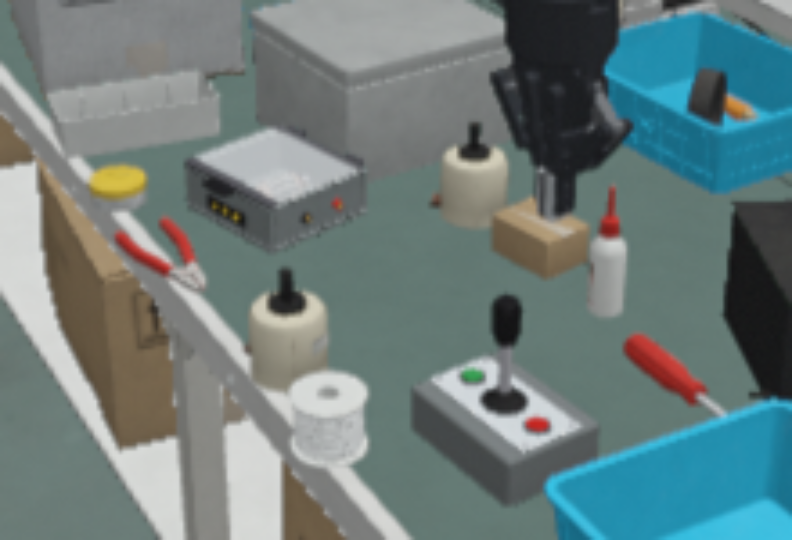

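The lid is shut at crop px (275,165), the lever is upright at (505,340), and the bystanders are in place. Handing in.

```bash
python3 -c "
from station import manip
print(manip.job_done())"
```

```text
the job is handed in; nothing more can be done
None
```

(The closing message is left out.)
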